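# Send the punch carriage home

## Robot

A 6-joint arm with a two-finger parallel gripper is mounted at the origin on the work surface. World frame = base frame: x ahead of the robot, y to its left, z up, the work surface at z = 0. Lengths are in m, angles in rad, forces in N, time in s.
With the tool pointing down it reaches from about 0.25 to 0.775 m from the base axis. Payload 4 kg.
Tool frame: the origin (TCP) lies on the centre line of the jaws, within the pads' length; the fingertips stand 8 mm ahead of it and the grasp point (between the pads) lies 11 mm behind it; z points along the fingers, y is the direction in which the jaws open and shut (so a half turn about z gives the same grasp; the last joint's range is limited). The gripper opens to 94 mm and grips with 3 to 60 N. Pads are 16 mm wide; open, the fingers measure 119 mm over their backs; the gripper's body (75 mm by 177 mm) begins 78 mm behind the grasp point.
Start: joints at [1.178, 0.087, 1.371, -0, 1.684, -0.103], TCP at [0.157, 0.527, 0.214] pointing down, gripper open.
Joint ranges: [-3.1, 3.1], [-0.76, 2.03], [0.27, 2.55], [-1.08, 4.22], [0.17, 2.65], [-2.57, 2.57]. Speed limits (rad/s): [2.79, 2.79, 3.14, 3.14, 3.14, 3.14].

## Interface

Orientations are given as [roll, pitch, yaw] about the fixed x, y, z axes, in that order (R = Rz(yaw) Ry(pitch) Rx(roll)).
In Python, from bench import robot gives the robot as it stands.
- The arm moves only by the shell command python3 -m crank 'ROWS' [OPENING]. ROWS is JSON, a list of rows, each a list of 4 numbers: the shift along the tool's x, y, z scaled (see below), then the turn about the tool's z scaled (see below). A call has exactly 10 rows; each row shifts and turns the commanded pose from where the row before left it, along the tool's axes as they then stand; what a row does not reach is not made up. The controller multiplies each number of a shift by 0.2 m and each number of a turn by pi/2 rad. A row lasts 1/8 s, in which the tool goes at most 62.5 mm and 10.7 degrees, less where a joint would pass 70% of its speed; a pose out of reach is approached as far as the arm can. A call with a number of a shift or a turn outside -1 to 1 is refused whole. A call with a gripper value outside its range is refused whole. OPENING is the gripper command: -1 is fully open, 1 is shut, values between are in proportion, set as the call begins (- or left out, the last holds). The fingers move at their own pace and stop on an object; the grip force is fixed at half the most. Time passes only in rows, so rows that do not move let the fingers close, or fill a call up. It gives the time, the measured TCP pose, the force and the opening at its end, in the units of the state.
- robot.get_obs(): the state, without advancing time (a new reading comes with each control period).
- robot.snapshot(name): name is "scene" or "top" or "wrist"; returns (picture, depth): 400x640x3 uint8, red, green, blue; 400x640 float32, m along the optical axis (not along the pixel's ray), 0 where there is no reading.
- robot.camera_params(name): a dict with "fx", "fy", "cx", "cy" (pixels), "world_from_camera" (4x4, takes a point from camera to world coordinates). Camera axes: x right, y down, z forward; pixel columns grow to the right and rows downward; lengths in m; the calibration is good to about 2 mm. A picture is of the moment at which its call begins: read the wrist's pose just before it. camera_params takes no time and is no camera call; for the wrist camera it gives the pose at the moment of the call.
- robot.close_job(): hands the job in, once; it reports no verdict.
The state is a dict: "time": time; "joint_positions": joint angles; "qvel": joint speeds; "joint_torque": joint torques, N m; "tool_pos": TCP position; "ee_rot": TCP orientation; "wrist_force": force on the tool from outside, world axes, zero at the start; "wrist_torque": the same for the moment, N m; "width": finger opening in m.
Only numpy, scipy, OpenCV 4.12 (cv2) and the standard library are available. Lean on these libraries where they do the work, as an engineer would, in place of code of your own. Each camera call takes 0.05 s, during which the arm holds its last target.

## Task

The strap-punching jig on the bench has to be set for the next strap: with a fingertip, press its red lock button and keep it held down while you push the carriage along the rods until it is fully home against the yellow end stop. Then let go of the button, so that it springs up and locks the carriage there, and draw back. Grasp and lift nothing, and leave the glue bottle, the paint jar and the cup where they stand.

Things in the scene. Friction and masses are not known exactly. Their poses are not given: they have to be found in the camera images.
- jig: Strap-punching jig, fixed to the bench: wooden base, x -55 to +95 mm, y -155 to +175 mm, 12 mm thick, with two steel rods along its y. Origin on the bench under the rods; y points from the parked carriage to the end stop, z up. Dark end blocks: rear (y -126 to -146 mm) and front (y 146 to 166 mm), tops 40 mm above the bench. A white strip, 18 mm high, lies along the +x side.
- stop_face (a point): The middle of the rear face (black rubber) of the yellow end stop, 36 mm above the bench. The stop is a block 86 mm wide, 24 mm thick, top 56 mm above the bench with a black knob 10 mm higher, clamped firmly on the rods; its face is 62 to 118 mm from the jig's origin along y, another place each time. Axes as the jig's.
- carriage (a joint): Travel of the carriage along the rods, m: 0 where it starts, parked and locked at the rear, growing along the jig's +y; against the stop it reads 0.100 to 0.156, depending on where the stop is clamped. A latch pin under the button locks it at the start (about 1.5 mm of play), again at the stop (up to 2 mm of play) and at places between. With the button down it slides with about 2 N of friction.
- front_face (a point): The middle of the carriage's front face, 36 mm above the bench; it meets stop_face when the carriage is home. The carriage is a block 80 mm wide (jig x), 84 mm long (jig y), top 42 mm above the bench, 0.6 kg; its front 32 mm carries a blue punch casting, 80 mm wide, top 76 mm above the bench, with a punch arm out to 88 mm on the +x side (brass knob, top 84 mm).
- push_face (a point): The middle of the flat upright rear face of the blue casting, 60 mm above the bench. The face looks to the jig's -y, stands 24 mm ahead (+y) of the button's centre, is 80 mm wide and rises 24 mm above the button: a finger pressing the button can push against it towards the end stop.
- button_top (a point): The middle of the top of the red lock button, a plate 44 mm (jig x) by 40 mm (jig y) on the carriage, behind the blue casting; top 52 mm above the bench when up. It is pressed straight down and rides along with the carriage.
- lock (a joint): How far the button is pressed, m: 0 when up (locked), 0.006 fully down. A spring resists with 3 N at first and 6 N when fully down and lifts it again when let go. The latch pin lets go only after about 4 mm: press it to the bottom and hold it there.
- glue: White glue bottle, 48 mm across, 140 mm tall, red cap, loose. Origin at the centre of its underside. Leave it alone.
- paint_jar: Amber jar of edge paint with a black cap, 54 mm across, 55 mm tall, loose. Origin at the centre of its underside. Leave it alone.
- cup: Grey plastic cup, 64 mm across, 60 mm tall, loose and empty. Origin at the centre of its underside. Leave it alone.

How it is judged:
By the outcome, as a careful person would: the job done as asked, in the order asked, and still so for the second after the job is handed in, with the robot touching nothing.
It also fails if it takes over 35 s, if anything falls off the work surface, if the arm or the gripper's body presses on something with over 40 N, if the wrist force passes 120 N, or if a joint passes its speed limit or range.

## Working session

There is one attempt and no reset: what is moved stays moved. The work goes in short steps, Python scripts to look and compute and a shell command to move; the robot and the scene stay as the last step left them, time stands still between calls to the robot, and variables do not carry over. Pictures are saved under pics/ and viewed, and the job is handed in when it is done.

```bash
mkdir -p pics; ls; python3 - <<'E'
from bench import robot
import cv2,numpy as np
o=robot.get_obs();print(o)
for n in("scene","top"):
    p,d=robot.snapshot(n);cv2.imwrite(f"pics/{n}0.png",p[:,:,::-1]);np.savez(f"{n}0.npz",p=p,d=d,**{k:v for k,v in robot.camera_params(n).items()})
    print(robot.camera_params(n))
E
```

```text
pics
{'time': 0.0, 'joint_positions': array([ 1.17788460e+00,  8.79635221e-02,  1.37221843e+00, -1.10325421e-05,
        1.68360337e+00, -1.03109399e-01]), 'qvel': array([ 0.00011249,  0.00037778, -0.00042731, -0.00061185, -0.00011587,
       -0.00170709]), 'joint_torque': array([-2.47733391e-03, -3.40198731e+01, -3.02419209e+01,  7.14308512e-02,
        3.35376954e-02, -2.06872000e-04]), 'tool_pos': array([0.15698143, 0.52657609, 0.21231768]), 'ee_rot': array([-3.13941050e+00, -2.14777185e-04,  2.85178886e+00]), 'wrist_force': array([ 0.21777296, -0.51752679, -0.54189395]), 'wrist_torque': array([0.03610782, 0.00510603, 0.02423187]), 'width': 0.09371103356252054}
{'fx': 424.1232367278285, 'fy': 424.1232367278285, 'cx': 320.0278253245137, 'cy': 198.9550336728334, 'world_from_camera': array([[-0.02995114,  0.79018737, -0.61213304,  1.06506818],
       [ 0.99954708,  0.02546968, -0.01602879,  0.00358154],
       [ 0.00292508, -0.61233587, -0.79059232,  0.71565686],
       [ 0.        ,  0.        ,  0.        ,  1.        ]])}
{'fx': 471.5316524876977, 'fy': 471.5316524876977, 'cx': 320.03836289183147, 'cy': 199.20198901093505, 'world_from_camera': array([[ 0.01329123, -0.98186041,  0.18913877,  0.37438925],
       [-0.99953015, -0.01827109, -0.02460986, -0.00396821],
       [ 0.02761922, -0.18872281, -0.98164193,  1.08580068],
       [ 0.        ,  0.        ,  0.        ,  1.        ]])}
```

View pics/scene0.png

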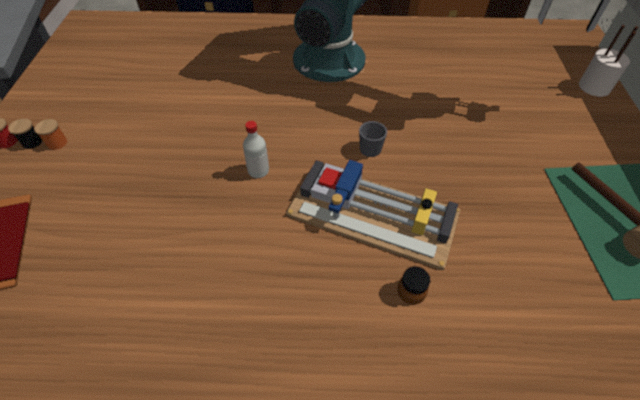

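View pics/top0.png

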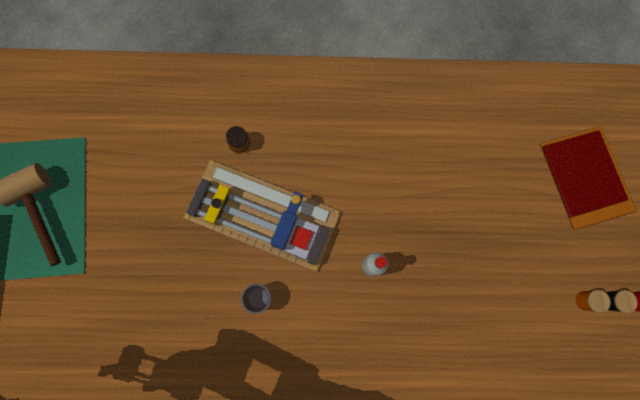

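The top view shows the red button near px (302,237), the blue casting at (287,222) and the yellow stop at (217,203). The glue is at (376,264), the cup at (257,298) and the jar at (238,138). Next I'll measure these by mask and depth.

```bash
cat > h.py <<'E'
import cv2,numpy as np
def mask(p,name):
    h=cv2.cvtColor(p,cv2.COLOR_RGB2HSV);H,S,V=[h[...,i].astype(int) for i in range(3)]
    if name=='red':m=((H<6)|(H>174))&(S>180)&(V>90)
    if name=='yellow':m=(H>22)&(H<34)&(S>150)&(V>100)
    if name=='blue':m=(H>105)&(H<125)&(S>120)&(V>40)
    return m
def pts(d,m,K,W):
    v,u=np.nonzero(m&(d>0));z=d[v,u]
    P=np.c_[(u-K[2])/K[0]*z,(v-K[3])/K[1]*z,z,np.ones(len(z))]
    return u,v,(P@W.T)[:,:3]
def cast(u,v,z,K,W):
    u=np.atleast_1d(u);v=np.atleast_1d(v)
    r=np.c_[(u-K[2])/K[0],(v-K[3])/K[1],np.ones(len(u))]@W[:3,:3].T
    o=W[:3,3];return o+r*((z-o[2])/r[:,2])[:,None]
E
python3 - <<'E'
from h import *
box={'top':{'red':(280,330,220,255),'yellow':(195,240,175,230),'blue':(265,310,185,255)},'scene':{'red':(310,350,160,195),'yellow':(405,445,180,240),'blue':(325,370,155,215)}}
ht={'red':.052,'yellow':.056,'blue':.076}
for n in('top','scene'):
    f=np.load(n+'0.npz');K=[float(f[k]) for k in('fx','fy','cx','cy')];W=f['world_from_camera'];p,d=f['p'],f['d']
    for c in ht:
        m=mask(p,c);b=box[n][c];k=np.zeros_like(m);k[b[2]:b[3],b[0]:b[1]]=1;m&=k
        u,v,P=pts(d,m,K,W)
        top=abs(P[:,2]-ht[c])<.006
        C=cast(u[top],v[top],ht[c],K,W)[:,:2]
        r=cv2.minAreaRect((C*1000).astype(np.float32))
        print(n,c,len(u),top.sum(),'zmed',np.median(P[top,2]).round(4),'mean',C.mean(0).round(4),'rect',np.round(r[0],1),np.round(r[1],1),round(r[2],1))
E
```

```text
top red 274 274 zmed 0.0524 mean [0.4866 0.0095] rect [487.2  10.7] [35.4 40.7] 70.0
top yellow 326 306 zmed 0.0561 mean [0.5577 0.199 ] rect [558.8 198.6] [22.6 85.7] 69.2
top blue 570 557 zmed 0.0761 mean [0.5082 0.0462] rect [523.3  40.5] [ 29.8 124.6] 69.6
scene red 232 227 zmed 0.05 mean [0.4935 0.0072] rect [493.2   7.3] [31.9 40.5] 69.7
scene yellow 196 174 zmed 0.0541 mean [0.5702 0.1943] rect [564.5 196.2] [22.7 83.7] 69.4
scene blue 639 509 zmed 0.0739 mean [0.5166 0.0449] rect [530.6  39.4] [ 30.6 126. ] 69.3
```

```bash
python3 - <<'E'
from h import *
a=np.radians(69.4);Y=np.array([np.cos(a),np.sin(a)]);X=np.array([Y[1],-Y[0]])
B=np.array([.490,.009])
for n,px in(('top',(380,263,.14)),('scene',(251,127,.14))):
    f=np.load(n+'0.npz');K=[float(f[k]) for k in('fx','fy','cx','cy')];W=f['world_from_camera']
    g=cast(*px,K,W)[0];print(n,g,'rel button jig x,y',(g[:2]-B)@X,(g[:2]-B)@Y)
    st=np.array([.5577,.199])if n=='top' else np.array([.5645,.1962])
E
```

```text
top [ 0.42903005 -0.14926483  0.14      ] rel button jig x,y -0.0013873395766074246 -0.16959707152587897
scene [ 0.4440609  -0.14974417  0.14      ] rel button jig x,y 0.012851074748184301 -0.16475728746687573
```

```bash
python3 -m crank '[[0,0,0,0.043],[-0.2,-0.15,0,0],[-0.2,-0.15,0,0],[-0.2,-0.15,0,0],[-0.2,-0.15,0,0],[-0.2,-0.15,0,0],[-0.2,-0.15,0,0],[-0.2,-0.15,0,0],[-0.2,-0.15,0,0],[-0.2,-0.15,0,0]]' 1; python3 -m crank '[[-0.2,-0.15,0,0],[-0.2,-0.15,0,0],[-0.1,-0.05,0,0],[0,0,0,0],[0,0,0,0],[0,0,0,0],[0,0,0,0],[0,0,0,0],[0,0,0,0],[0,0,0,0]]' 1
python3 - <<'E'
from bench import robot
import cv2,numpy as np
for n in("wrist","top"):
    k=robot.camera_params(n);p,d=robot.snapshot(n);cv2.imwrite(f"pics/{n}1.png",p[:,:,::-1]);np.savez(f"{n}1.npz",p=p,d=d,**k)
print(robot.get_obs()['tool_pos'],robot.get_obs()['ee_rot'],k['world_from_camera'][:3,3])
E
```

```text
time: 1.35
tool_pos: [0.4004, 0.1467, 0.2131]
ee_rot: [3.142, -0.0, 2.784]
wrist_force: [0.2, -0.1, -0.7]
width: 0.0007
time: 2.6
tool_pos: [0.4692, 0.0477, 0.2135]
ee_rot: [3.142, -0.0, 2.784]
wrist_force: [0.6, -0.2, -0.6]
width: 0.0007
[0.46920201 0.04763125 0.21344539] [ 3.14147630e+00 -4.46297871e-05  2.78417021e+00] [ 0.37438925 -0.00396821  1.08580068]
```

View pics/wrist1.png

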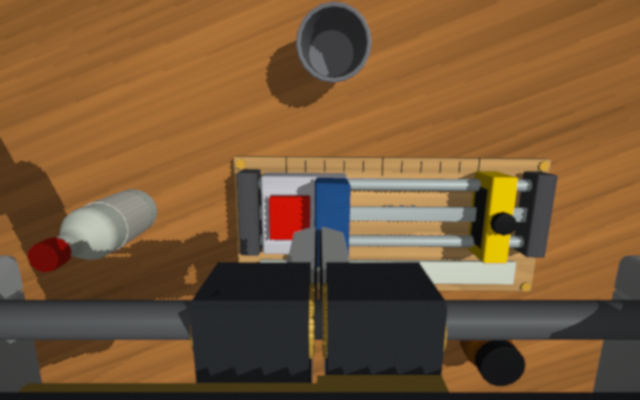

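View pics/top1.png

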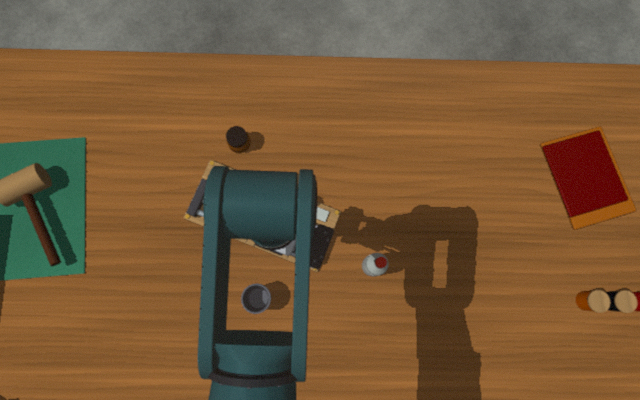

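The wrist view is aligned with the jig. The whole button shows at px (270-310, 196-240), the casting at x 315-350, and the black stop face near x 480. I'll measure from this view.

```bash
python3 - <<'E'
from h import *
f=np.load('wrist1.npz');K=[float(f[k]) for k in('fx','fy','cx','cy')];W=f['world_from_camera'];p,d=f['p'],f['d']
t=np.array([.4692,.0476]);a=2.7842;TX=np.array([np.cos(a),np.sin(a)]);TY=np.array([TX[1],-TX[0]])
print(W[:3,3])
for c,b,h in(('red',(255,320,185,250),.052),('yellow',(465,525,165,270),.056),('blue',(310,355,170,240),.076)):
    m=mask(p,c);k=np.zeros_like(m);k[b[2]:b[3],b[0]:b[1]]=1;m&=k
    u,v,P=pts(d,m,K,W);s=abs(P[:,2]-h)<.008
    C=cast(u[s],v[s],h,K,W)[:,:2];q=np.c_[(C-t)@TX,(C-t)@TY]*1000
    r=cv2.minAreaRect((C*1000).astype(np.float32))
    print(c,len(u),s.sum(),np.median(P[s,2]).round(4),'tool x',np.percentile(q[:,0],[1,99]).round(1),'tool y',np.percentile(q[:,1],[1,99]).round(1),'rect',np.round(r[0],1),np.round(r[1],1),round(r[2],1))
E
```

```text
[0.40829165 0.07102884 0.38453274]
red 1511 1511 0.0517 tool x [-51.2  -9.4] tool y [-45.7  -9. ] rect [488.   11.3] [37.1 41.9] 69.4
yellow 1879 1734 0.0555 tool x [-74.5  10.4] tool y [160.4 183.7] rect [558.8 197.4] [25.2 85.8] 69.5
blue 1749 1641 0.0756 tool x [-40.    8.4] tool y [-2.1 27.2] rect [489.8  53.6] [29.7 53.1] 69.4
```

```bash
python3 -m crank '[[-0.15,-0.11,0,0],[0,0,0,0],[0,0,0.15,0],[0,0,0.15,0],[0,0,0.15,0],[0,0,0.15,0],[0,0,0.1,0],[0,0,0.035,0],[0,0,0,0],[0,0,0,0]]'
python3 - <<'E'
from bench import robot
import cv2,numpy as np
for n in("wrist","scene"):
    k=robot.camera_params(n);p,d=robot.snapshot(n);
    if n=='scene': p=cv2.resize(p[140:270,270:480],None,fx=3,fy=3)
    cv2.imwrite(f"pics/{n}2.png",p[:,:,::-1])
o=robot.get_obs();print(o['tool_pos'],o['wrist_force'],o['width'],o['time'])
E
```

```text
time: 3.95
tool_pos: [0.4904, 0.0166, 0.0677]
ee_rot: [3.141, 0.002, 2.784]
wrist_force: [1.1, 0.1, -0.6]
width: 0.0002
[0.49038286 0.016558   0.06764784] [ 0.80818514 -0.00187306 -0.7173526 ] 0.0006275692133657334 4.05
```

View pics/wrist2.png

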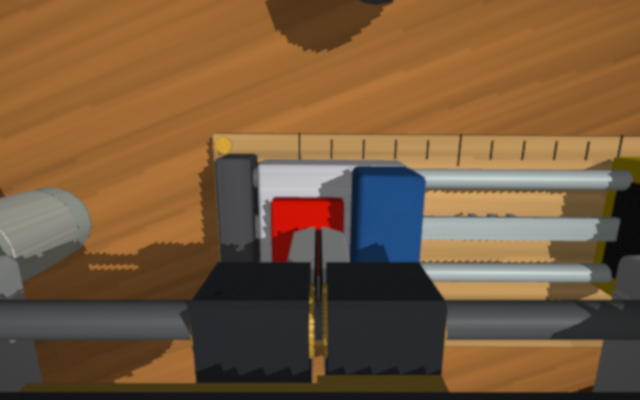

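View pics/scene2.png

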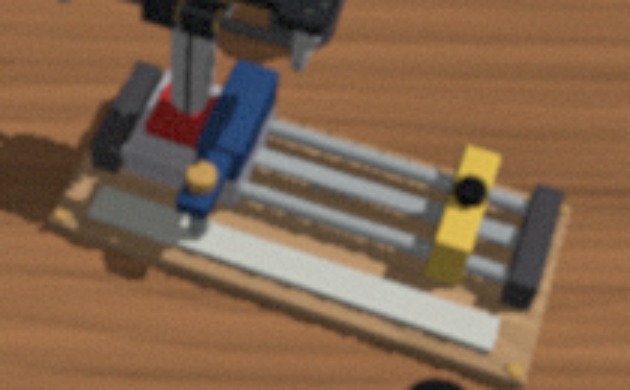

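The fingertips (px ~(320,240)) are over the right half of the button, and the casting edge at x 352 is clear. I'll press now.

```bash
python3 -m crank '[[0,0,0.025,0],[0,0,0.02,0],[0,0,0,0],[0,0,0.01,0],[0,0,0.01,0],[0,0,0.005,0],[0,0,0,0],[0,0,0,0],[0,0,0,0],[0,0,0,0]]'
```

```text
time: 5.3
tool_pos: [0.4902, 0.0166, 0.0541]
ee_rot: [3.141, 0.002, 2.784]
wrist_force: [-3.1, 0.0, 10.4]
width: 0.0007
```

```bash
python3 -m crank '[[0,0,0.005,0],[0,0,0,0],[0,0.02,0,0],[0,0.02,0,0],[0,0.02,0,0],[0,0.02,0,0],[0,0.02,0,0],[0,0.02,0,0],[0,0,0,0],[0,0,0,0]]'
```

```text
time: 6.55
tool_pos: [0.4989, 0.0393, 0.0541]
ee_rot: [3.14, 0.002, 2.784]
wrist_force: [-3.0, 1.0, 13.5]
width: 0.0004
```

```bash
python3 - <<'E'
from bench import robot
import cv2,numpy as np
k=robot.camera_params("wrist");p,d=robot.snapshot("wrist")
cv2.imwrite("pics/wrist3.png",p[:,:,::-1])
E
```

```text
(no output)
```

View pics/wrist3.png

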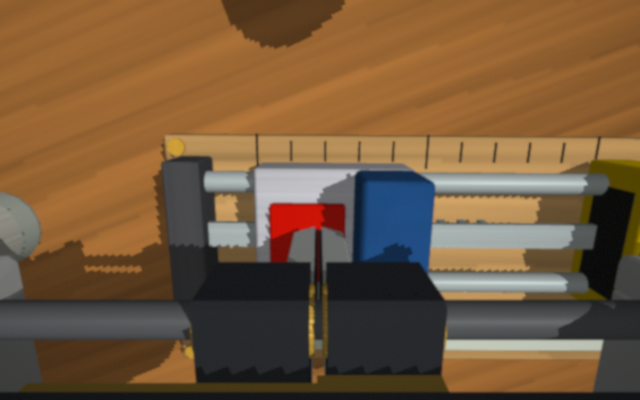

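The carriage has left the rear block and is riding with the finger, with the button down. I'll carry on.

```bash
python3 -m crank '[[0,0.03,0,0],[0,0.04,0,0],[0,0.04,0,0],[0,0.04,0,0],[0,0.04,0,0],[0,0.04,0,0],[0,0.04,0,0],[0,0.04,0,0],[0,0.04,0,0],[0,0.03,0,0]]';python3 -m crank '[[0,0.02,0,0],[0,0.02,0,0],[0,0.02,0,0],[0,0.02,0,0],[0,0.01,0,0],[0,0.01,0,0],[0,0,0,0],[0,0,0,0],[0,0,0,0],[0,0,0,0]]'
python3 - <<'E'
from bench import robot
import cv2,numpy as np
k=robot.camera_params("wrist");p,d=robot.snapshot("wrist")
cv2.imwrite("pics/wrist4.png",p[:,:,::-1])
E
```

```text
time: 7.85
tool_pos: [0.5259, 0.1102, 0.0541]
ee_rot: [3.141, 0.003, 2.784]
wrist_force: [-2.3, -1.5, 12.8]
width: 0.0003
time: 9.1
tool_pos: [0.533, 0.129, 0.0541]
ee_rot: [3.14, 0.004, 2.784]
wrist_force: [-2.3, -0.9, 12.3]
width: 0.0006
```

View pics/wrist4.png

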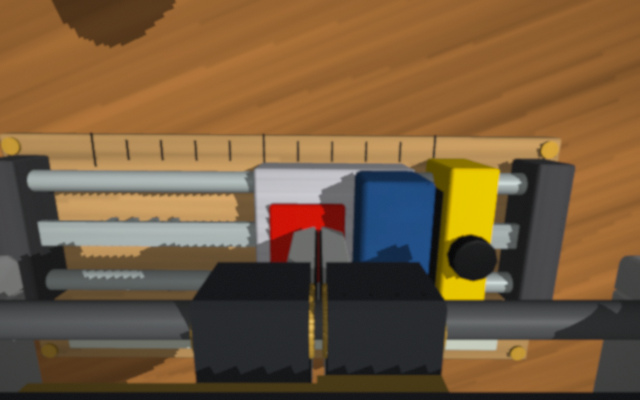

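```bash
python3 -m crank '[[0,0.01,0,0],[0,0.01,0,0],[0,0.01,0,0],[0,0.01,0,0],[0,0.01,0,0],[0,0.01,0,0],[0,0,0,0],[0,0,0,0],[0,0,0,0],[0,0,0,0]]'; python3 -m crank '[[0,0.01,0,0],[0,0.01,0,0],[0,0.005,0,0],[0,0.005,0,0],[0,0,0,0],[0,0,0,0],[0,0,0,0],[0,0,0,0],[0,0,0,0],[0,0,0,0]]'
```

```text
time: 10.4
tool_pos: [0.5373, 0.1402, 0.0542]
ee_rot: [3.14, 0.004, 2.784]
wrist_force: [-1.7, -1.4, 10.8]
width: 0.0001
time: 11.65
tool_pos: [0.538, 0.1419, 0.0541]
ee_rot: [-3.135, 0.003, 2.784]
wrist_force: [-4.6, -9.7, 14.7]
width: 0.0002
```

```bash
python3 - <<'E'
from bench import robot
import cv2,numpy as np
for n in("wrist","scene"):
    k=robot.camera_params(n);p,d=robot.snapshot(n);
    if n=='scene': p=cv2.resize(p[140:270,270:480],None,fx=3,fy=3)
    else: p=cv2.resize(p[130:330,230:530],None,fx=2.5,fy=2.5)
    cv2.imwrite(f"pics/{n}5.png",p[:,:,::-1])
E
```

```text
(no output)
```

View pics/wrist5.png

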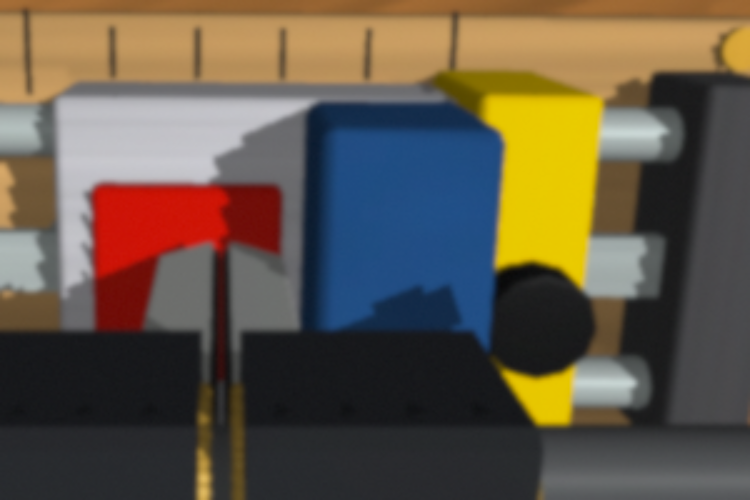

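View pics/scene5.png

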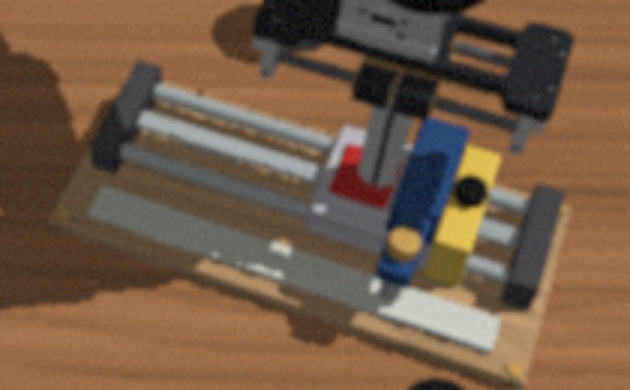

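```bash
python3 -m crank '[[0,0.005,0,0],[0,0.005,0,0],[0,0.005,0,0],[0,0,0,0],[0,0,0,0],[0,0,0,0],[0,0,0,0],[0,0,0,0],[0,0,0,0],[0,0,0,0]]'
```

```text
time: 13.0
tool_pos: [0.5393, 0.1448, 0.054]
ee_rot: [-3.135, 0.003, 2.784]
wrist_force: [-3.8, -9.7, 14.0]
width: 0.0003
```

```bash
python3 -m crank '[[0,0.005,0,0],[0,0.005,0,0],[0,0.005,0,0],[0,0,0,0],[0,0,0,0],[0,0,0,0],[0,0,0,0],[0,0,0,0],[0,0,0,0],[0,0,0,0]]'
python3 - <<'E'
from bench import robot
import cv2,numpy as np
for n in("wrist",):
    k=robot.camera_params(n);p,d=robot.snapshot(n);
    p=cv2.resize(p[130:330,230:530],None,fx=2.5,fy=2.5)
    cv2.imwrite(f"pics/{n}6.png",p[:,:,::-1])
E
```

```text
time: 14.25
tool_pos: [0.5396, 0.1457, 0.054]
ee_rot: [-3.131, 0.003, 2.783]
wrist_force: [-7.1, -14.4, 16.1]
width: 0.0007
```

View pics/wrist6.png

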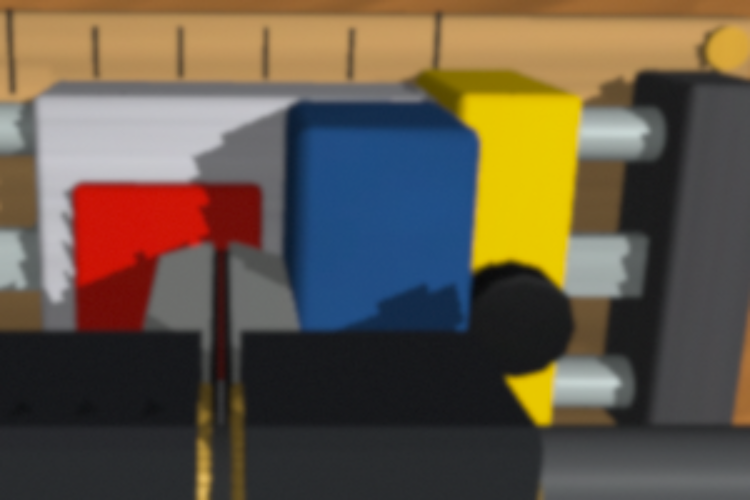

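The finger has slid up against the casting, and no black gap is left at the stop. The carriage stayed put relative to the stop while the push force rose to about 16 N, so it is home. I'll lift straight up to release the button.

```bash
python3 -m crank '[[0,0,-0.015,0],[0,0,-0.015,0],[0,0,-0.02,0],[0,0,-0.05,0],[0,0,-0.1,0],[0,0,-0.15,0],[0,0,-0.15,0],[0,0,-0.15,0],[0,0,0,0],[0,0,0,0]]'
python3 -m crank '[[0.1,0,-0.1,0],[0.2,0,0,0],[0.2,0,0,0],[0.2,0,0,0],[0.1,0,0,0],[0,0,0,0],[0,0,0,0],[0,0,0,0],[0,0,0,0],[0,0,0,0]]'
python3 - <<'E'
from bench import robot
import cv2,numpy as np
for n in("wrist","scene","top"):
    k=robot.camera_params(n);p,d=robot.snapshot(n);np.savez(f"{n}7.npz",p=p,d=d,**k)
    if n=='scene': p=cv2.resize(p[140:270,270:480],None,fx=3,fy=3)
    cv2.imwrite(f"pics/{n}7.png",p[:,:,::-1])
E
```

```text
time: 15.55
tool_pos: [0.5392, 0.1513, 0.1794]
ee_rot: [-3.14, -0.003, 2.784]
wrist_force: [-0.4, 0.9, -0.2]
width: 0.0005
time: 16.8
tool_pos: [0.3905, 0.2072, 0.2014]
ee_rot: [-3.142, -0.0, 2.784]
wrist_force: [-0.5, -0.8, -0.5]
width: 0.0004
```

View pics/wrist7.png

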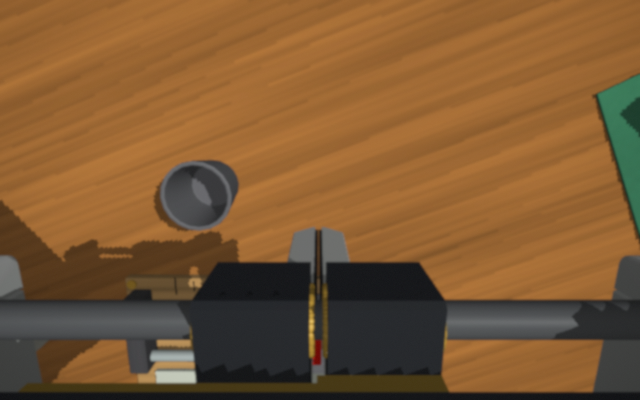

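View pics/scene7.png

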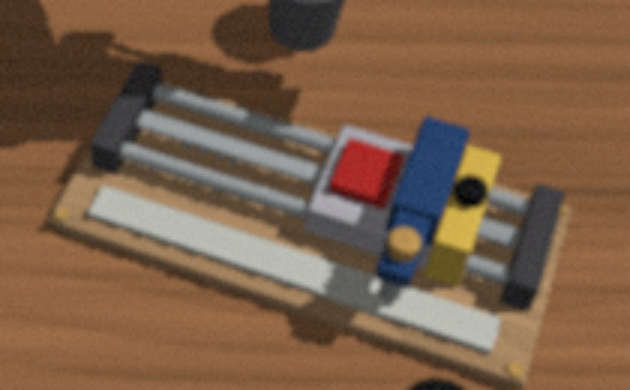

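The scene view shows the carriage against the stop and the button free. I'll check the button height and the casting-to-stop distance by number.

```bash
python3 - <<'E'
from h import *
a=np.radians(69.45);Y=np.array([np.cos(a),np.sin(a)])
for n in('scene0','scene7'):
    f=np.load(n+'.npz');K=[float(f[k]) for k in('fx','fy','cx','cy')];W=f['world_from_camera'];p,d=f['p'],f['d']
    k=np.zeros(d.shape,bool);k[150:240,300:460]=1
    out=[]
    for c,h in(('red',.050),('blue',.074),('yellow',.054)):
        u,v,P=pts(d,mask(p,c)&k,K,W);s=abs(P[:,2]-h)<.009
        C=cast(u[s],v[s],h,K,W)[:,:2]
        print(n,c,s.sum(),'z',np.median(P[s,2]).round(4),'along y mm',np.percentile(C@Y*1000,[2,50,98]).round(1))
E
```

```text
scene0 red 232 z 0.05 along y mm [164.  179.2 194.5]
scene0 blue 594 z 0.0736 along y mm [208.3 223.7 238.4]
scene0 yellow 178 z 0.0541 along y mm [371.3 382.1 392.4]
scene7 red 269 z 0.0501 along y mm [296.3 311.8 327.7]
scene7 blue 600 z 0.0738 along y mm [340.  353.9 367.7]
scene7 yellow 175 z 0.0543 along y mm [371.6 382.8 391.8]
```

```bash
python3 -c "
from bench import robot
print(robot.get_obs()['time']);print(robot.close_job())"
```

```text
16.95
the job is handed in; nothing more can be done
None
```

The carriage is set fully home against the yellow end stop with the lock button up, and I handed the job in at 16.95 s. I pressed the button to the bottom with the closed fingertips (10–16 N) and held it there while sliding the carriage along. I then lifted straight off and drew back.

- **Home:** pictures from before and after show the carriage moved about 131 mm, as expected for contact from the measured gap. No gap shows at the stop. At the end, about 16 N of push did not move it further. The stop itself did not shift, to within 1 mm.
- **Button:** its top reads the same height as before the press (50.1 mm against 50.0 mm), so it has sprung up. I did not test the lock by pushing on the carriage.
- **Clearance:** the wrist force is back to about zero. The gripper never came near the glue bottle, jar or cup, but I did not measure their positions again afterwards.
- **Disagreement:** the scene and top cameras differed by about 6 mm in where the button was, so I used the wrist camera to place the finger.

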